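# Index the dish carousel under the macroscope

## Robot

A 6-joint arm with a two-finger parallel gripper is mounted at the origin on the work surface. World frame = base frame: x ahead of the robot, y to its left, z up, the work surface at z = 0. Lengths are in m, angles in rad, forces in N, time in s.
With the tool pointing down it reaches from about 0.35 to 1 m from the base axis. Payload 7.1 kg.
Tool frame: the origin (TCP) lies between the finger pads; the fingertips stand 25 mm ahead of it and the grasp point (between the pads) lies 6 mm ahead of it; x points along the fingers, z is the direction in which the jaws open and shut, and the axes are right-handed (so a half turn about x gives the same grasp; the last joint's range is limited). The gripper opens to 85 mm and grips with 20 to 120 N. Pads are 22 mm wide; open, the fingers measure 114 mm over their backs; the gripper's body (76 mm by 85 mm) begins 54 mm behind the grasp point. The pads swing forward as they close: fully open they stand 13 mm farther back than shut.
Start: joints at [-1.209, 0.423, 1.63, -0, 1.089, -0.019], TCP at [0.232, -0.58, 0.256] pointing down, gripper open.
Joint ranges: [-3, 3], [-0.9, 2.11], [0.09, 2.58], [-1.31, 4.45], [0.11, 2.69], [-2.54, 2.54]. Speed limits (rad/s): [2.39, 2.39, 3.01, 3.14, 3.14, 3.14].

## Interface

Orientations are given as [roll, pitch, yaw] about the fixed x, y, z axes, in that order (R = Rz(yaw) Ry(pitch) Rx(roll)).
In Python, from station import r gives the robot as it stands.
- The arm moves only by the tool carry_out, never from a script. Its argument "steps" is one flat list of numbers, 7 for each row, row after row: the opening, from 0 (shut) to 1 (fully open), then the shift along the tool's x, y, z in cm, then the turn, a rotation vector about the tool's x, y, z in rad. In form: [grip, x, y, z, ax, ay, az, grip, x, y, z, ax, ay, az, ...]. A call has 1 to 20 rows; each row shifts and turns the commanded pose from where the row before left it, along the tool's axes as they then stand; what a row does not reach is not made up. A row lasts 1/12 s, in which the tool goes at most 41.7 mm and 7.16 degrees, less where a joint would pass 70% of its speed; a pose out of reach is approached as far as the arm can. A call is refused whole if a number of a shift passes 4.17 or a number of a turn 0.125, either way. A call with a gripper value outside its range is refused whole. The fingers move at their own pace and stop on an object; "squeeze" is the grip in N (left out, the last holds). Time passes only in rows, so rows that do not move let the fingers close. It gives the time, the measured TCP pose, the force and the opening at its end, in the units of the state.
- r.get_state(): the state, without advancing time (a new reading comes with each control period).
- r.camera(name): name is "scene" or "top" or "wrist"; returns the picture (420x560x3 uint8, red, green, blue); there is no depth.
- r.camera_info(name): a dict with "camera_matrix" (3x3 intrinsics, pixels), "dist" ([k1, k2, p1, p2, k3] as OpenCV has them; the pictures are not rectified), "pose" (4x4, takes a point from camera to world coordinates). Camera axes: x right, y down, z forward; pixel columns grow to the right and rows downward; lengths in m; the calibration is good to about 2 mm. A picture is of the moment at which its call begins: read the wrist's pose just before it. camera_info takes no time and is no camera call; for the wrist camera it gives the pose at the moment of the call.
- r.close_job(): hands the job in, once; it reports no verdict.
The state is a dict: "t": time; "joint_positions": joint angles; "qvel": joint speeds; "tau": joint torques, N m; "tool_pos": TCP position; "tool_rot": TCP orientation; "ft_force": force on the tool from outside, world axes, zero at the start; "torque": the same for the moment, N m; "grip_width": finger opening in m.
Only numpy, scipy, OpenCV 4.12 (cv2) and the standard library are available. Lean on these libraries where they do the work, as an engineer would, in place of code of your own. Each camera call takes 0.05 s, during which the arm holds its last target. There are 200 camera calls.

## Task

Bring the dish with the orange lid under the macroscope's lens, as you would by hand: with a fingertip press the black plunger button of the dish carousel fully in, swing the carousel round by it to the next hole on the side that brings the orange dish under the lens, then let go so that the plunger springs right back up into that hole, and move clear. Do not touch or lift any of the dishes, and leave everything else on the bench as it stands.

Things in the scene. Friction and masses are not known exactly. Their poses are not given: they have to be found in the camera images.
- carousel (a joint): turn of the dish carousel about its upright axis, rad, anticlockwise from above is +; 0 at the start, the plunger in the middle of five index holes 45 degrees (0.785 rad) apart, joined by an arc slot; stops just past the outer holes. Free, it stays where left (friction about 0.4 N at the plunger, 1.3 N while its collar rubs the plate); with the plunger up in a hole it is locked (play 0.01 rad).
- plunger (a joint): how far the plunger is pressed straight down, m: 0 fully up, 0.010 at its stop; spring 4 N at the start, 8 N at the stop. It rides on the carousel. Its pin's collar locks in a hole and is clear of it from 0.0085 on. Between holes the plate keeps it down at 0.0085 with no finger on it; at a hole it springs up, centring itself if within about 4 mm.
- button (a point): middle of the floor of the plunger's black dished button; moves with it. The dish is 46 mm across inside and open upward, its rim 3 mm thick and 4 mm high: it takes the tips of shut fingers. Floor 109 mm over the bench at the start. The button stands on a lug of the carousel, 135 mm from the carousel's axis, on the side towards the robot.
- carousel_centre (a point): the carousel's upright axis at the top of its disc, 80 mm over the bench (fixed). Disc 200 mm across, aluminium, with eight nests (black rings 45 mm outside, 37 mm inside, 3 mm high) every 45 degrees, 70 mm from the axis. Under it a white drum with the steel index plate, 324 mm across, 66 mm high over the bench, on a granite slab 420 x 470 x 40 mm.
- objective_axis (a point): the point straight under the lens at the height of the disc's top (80 mm), where the dish's origin must come; over the nest circle, far right of the carousel's axis (fixed). The lens hangs 70 mm above it, its ring light is 68 mm across; macroscope and camera reach 370 mm up, on a 395 mm high column 163 mm farther out in the same direction.
- dish_orange: the dish to bring under the lens: a covered dish, foot 35 mm and lid 38 mm across, 14 mm high, with an orange lid, loose in a nest right beside the one under the lens, on one side or the other. Origin in the middle of its underside, z up.
- dish_blue: the same kind of dish with a blue lid, in the nest on the other side of the one under the lens. Stays in its nest.
- dish_white: the same kind of dish with a white lid, under the lens at the start. Stays in its nest.
- dish_grey: the same kind of dish with a grey lid, in a nest on the left of the disc. Stays in its nest.
- oil_bottle: amber dropper bottle with a black cap, 32 mm across and 78 mm high, on the near right corner of the slab. Origin at the middle of its underside.
- spare_objective: spare steel objective with a yellow ring, 33 mm across and 50 mm high, standing on the near left corner of the slab. Origin at the middle of its underside.
- mouse: black computer mouse, 105 by 60 by 34 mm, on the green mat at the right of the bench. Origin at the middle of its underside.
- slide_box: blue slide box, 86 by 101 by 35 mm, on the left of the bench. Origin at the middle of its underside.
- tweezers: steel tweezers, 127 mm long and 8 mm high, lying on the slab at the left of the carousel. Origin at the middle, underneath.
Things that resemble listed ones, but are neither listed nor needed, are in the scene too. There is more than one size of the dish_orange; the job needs the smaller.

How it is judged:
On the way, in this order (a step that is already met when the one before it is completed fails the run):
1. the plunger is pressed in while the carousel still stands at its first hole (value of joint plunger above 0.0065 m and value of joint carousel between -0.12 and 0.12 rad), for 0.05 s.
2. the carousel has carried the orange dish under the lens (horizontal distance between dish_orange and objective_axis below 0.01 m), for 0.1 s.
At the end, for the whole second after the job is handed in: The orange dish stands flat in its nest within 6 mm of the lens axis, the plunger is back up in the hole (pressed in by less than 1.5 mm) and the carousel is at rest (horizontal distance between dish_orange and objective_axis below 0.006 m and value of joint plunger below 0.0015 m and velocity of joint carousel between -0.03 and 0.03 rad/s and angle between dish_orange's own z axis and vertical below 0.1 rad and linear speed of dish_orange below 0.02 m/s); the robot touches nothing.
It fails at once if a dish is touched by the robot (more than 0.5 N) (contact force between any of dish_orange, dish_blue, dish_white, dish_grey and the fingers above 0.5 N or contact force between any of dish_orange, dish_blue, dish_white, dish_grey and the arm above 0.5 N).
It fails at once if a dish is lifted out of its nest (more than 6 mm) or tipped (z of any of dish_orange, dish_blue, dish_white, dish_grey in the frame of carousel_centre above 0.006 m or z of any of dish_orange, dish_blue, dish_white, dish_grey in the frame of carousel_centre below -0.006 m or angle between any of dish_orange, dish_blue, dish_white, dish_grey's own z axis and vertical above 0.3 rad).
It fails at once if something else on the bench is moved by more than 15 mm or knocked over (distance of any of oil_bottle, spare_objective, mouse, slide_box, tweezers from where it was at the start of the episode above 0.015 m or angle between any of oil_bottle, spare_objective's own z axis and vertical above 0.4 rad).
It also fails if it takes over 45 s, if anything falls off the work surface, if the arm or the gripper's body presses on something with over 40 N, if the wrist force passes 120 N, or if a joint passes its speed limit or range.

## Working session

There is one attempt and no reset: what is moved stays moved. The work goes in short steps, Python scripts to look and compute and a tool call to move; the robot and the scene stay as the last step left them, time stands still between calls to the robot, and variables do not carry over. Pictures are saved under pics/ and viewed, about 8 in all and at most 12, crops included, and the job is handed in when it is done.

Besides the shell and the picture viewer there is one more tool, called by a JSON object that holds its "op" and its "data". carry_out: Moves the arm, as the interface text tells. Its arguments: {"type":"object","properties":{"steps":{"type":"array","items":{"type":"number"}},"squeeze":{"type":"number"}},"required":["steps"]}

```bash
mkdir -p pics
python3 - <<'E'
from station import r
import cv2
for n in ("top","scene"):
    cv2.imwrite(f"pics/{n}1.png",r.camera(n)[:,:,::-1])
    i=r.camera_info(n);print(n,i["camera_matrix"],i["dist"],i["pose"])
s=r.get_state();print(s)
E
```

```text
top [[400.10158925   0.         280.49412932]
 [  0.         400.10158925 206.26641086]
 [  0.           0.           1.        ]] [-0.08146814  0.          0.          0.          0.        ] [[-0.02095748 -0.98716469  0.15832455  0.41635268]
 [-0.99913823  0.02635452  0.03206602 -0.02457217]
 [-0.03582701 -0.15751609 -0.98686631  1.09011018]
 [ 0.          0.          0.          1.        ]]
scene [[431.66579834   0.         278.21635954]
 [  0.         431.66579834 216.23666907]
 [  0.           0.           1.        ]] [-0.00651339  0.          0.          0.          0.        ] [[-0.22281422  0.56540625 -0.79414708  1.39862832]
 [ 0.97485947  0.12782298 -0.18251108  0.19806098]
 [-0.00168266 -0.81484787 -0.57967242  0.71966924]
 [ 0.          0.          0.          1.        ]]
{'t': 0.1, 'joint_positions': array([-1.20897985e+00,  4.23778918e-01,  1.63061162e+00,  6.58833626e-06,
        1.08862322e+00, -1.90115684e-02]), 'qvel': array([ 2.23761421e-05, -1.33078776e-03,  6.02911518e-04,  1.87833644e-03,
       -1.53697593e-03,  6.18809798e-04]), 'tau': array([-1.69195100e-03, -5.58426619e+01, -2.82447320e+01, -1.54757286e-04,
        3.01064887e-03, -2.62431212e-05]), 'tool_pos': array([ 0.23215948, -0.57977982,  0.25561513]), 'tool_rot': array([3.11847665, 1.56937521, 1.92850531]), 'ft_force': array([-0.25445637, -0.4346663 ,  0.40317888]), 'torque': array([-0.01536326, -0.03580081, -0.03572535]), 'grip_width': 0.08536431104150498}
```

View pics/top1.png

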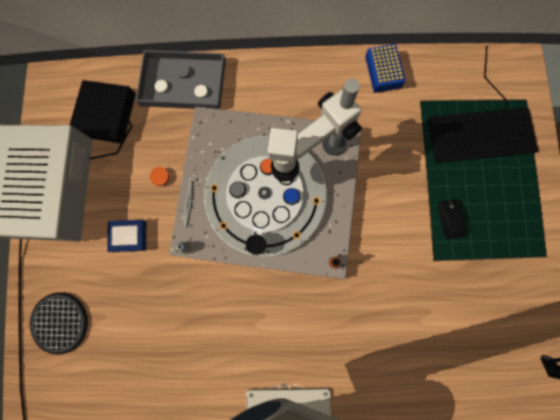

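View pics/scene1.png

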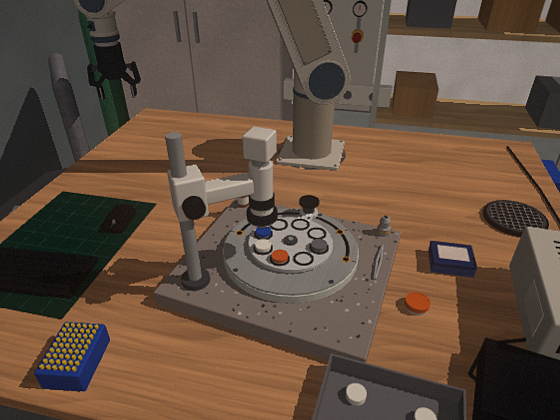

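The top view shows the carousel axis near (264,192), the button at (256,243), the orange dish at (268,166) on the far side of the lens and the blue dish at (291,196) on the near side. The carousel must turn clockwise, so the plunger goes to the robot's left. An enlarged crop will give closer pixel positions.

```bash
python3 - <<'E'
import cv2
a=cv2.imread("pics/top1.png")[135:275,170:360]
cv2.imwrite("pics/crop1.png",cv2.resize(a,None,fx=4,fy=4,interpolation=cv2.INTER_CUBIC))
E
cat > h.py <<'E'
import numpy as np,cv2
from station import r
def ray(n,u,v,z):
    i=r.camera_info(n);K=np.array(i["camera_matrix"]);P=np.array(i["pose"])
    p=cv2.undistortPoints(np.array([[[u,v]]],float),K,np.array(i["dist"]))[0,0]
    d=P[:3,:3]@[p[0],p[1],1];o=P[:3,3]
    return (o+d*(z-o[2])/d[2])[:2]
E
```

```text
(no output)
```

View pics/crop1.png

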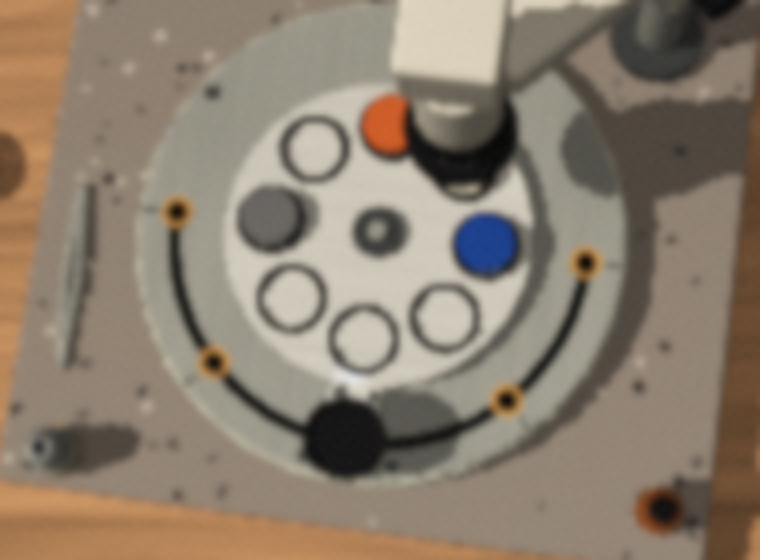

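The enlarged crop shows, in crop pixels, the button at (345,437) and the holes at (177,211), (214,362), (506,400) and (585,263). The empty nests are at (315,148), (292,298), (363,338) and (445,318).

Run:
```python
from h import *
from scipy.optimize import least_squares
f=lambda x,y,z:ray("top",(x+.5)/4-.5+170,(y+.5)/4-.5+135,z)
H=[f(*p,.066) for p in [(177,211),(214,362),(506,400),(585,263)]]
N=[f(*p,.083) for p in [(315,148),(292,298),(363,338),(445,318)]]
B=f(345,437,.113);print("button",B)
w=np.pi/4
def pts(c):
    g=lambda k,R:c[:2]+R*np.array([np.cos(c[2]+k*w),np.sin(c[2]+k*w)])
    return g
def res(c):
    g=pts(c)
    e=[g(k,.135)-h for k,h in zip((-2,-1,1,2),H)]
    return np.concatenate(e)
m=least_squares(res,[.45,0,np.pi]);c=m.x;g=pts(c);print(c,m.fun.round(4))
print("nest offsets",[np.linalg.norm(n-c[:2]).round(4) for n in N],[(np.arctan2(*(n-c[:2])[::-1])-c[2]+6.283)/w for n in N])
print("path",[g(-k/4,.135).round(4) for k in range(-1,5)],g(1,.135),"\nbutton ang",np.arctan2(*(B-c[:2])[::-1])-c[2],np.linalg.norm(B-c[:2]))
for k in range(8): print(k,g(k,.07).round(3))
print("spare",f(38,448,.05),"oil",f(662,508,.078))
```

```text
button [0.48158776 0.06936557]
[0.61479913 0.04978627 2.98665489] [-0.0001 -0.0001  0.0001  0.0003 -0.0003  0.      0.0003 -0.0002]
nest offsets [np.float64(0.0691), np.float64(0.0694), np.float64(0.0694), np.float64(0.071)] [np.float64(4.980502720531765), np.float64(7.01806706213489), np.float64(8.008452023052584), np.float64(1.0067776354112923)]
path [array([0.4799, 0.0442]), array([0.4814, 0.0706]), array([0.488 , 0.0962]), array([0.4995, 0.1201]), array([0.5155, 0.1412]), array([0.5352, 0.1588])] [ 0.50575205 -0.02979848] 
button ang 0.009003500465885494 0.1346425579429883
0 [0.546 0.061]
1 [0.558 0.009]
2 [ 0.604 -0.019]
3 [ 0.656 -0.007]
4 [0.684 0.039]
5 [0.671 0.091]
6 [0.626 0.119]
7 [0.574 0.106]
spare [0.48279239 0.27838316] oil [ 0.43476918 -0.12554496]
```

```bash
cat >> h.py <<'E'
from scipy.spatial.transform import Rotation as Ro
def shift(to):
    s=r.get_state();R=Ro.from_euler("xyz",s["tool_rot"]).as_matrix()
    print("t",s["t"],"pos",s["tool_pos"].round(4),"F",s["ft_force"].round(2),"grip",round(s["grip_width"],4))
    print("tool-frame shift cm",(R.T@(np.array(to)-s["tool_pos"])*100).round(2));return R
E
python3 -c "
from h import *
print(shift([.4814,.0706,.2]).round(3))"
```

```text
t 0.1 pos [ 0.2322 -0.5798  0.2556] F [-0.25 -0.43  0.4 ] grip 0.0854
tool-frame shift cm [  5.64  47.31 -51.11]
[[-0.     0.928  0.372]
 [ 0.001  0.372 -0.928]
 [-1.     0.    -0.001]]
```

{"op": "carry_out", "data": {"steps": [0, 0, 1.1, -1.2, 0, 0, 0, 0, 0, 2.2, -2.4, 0, 0, 0, 0, 0, 2.2, -2.4, 0, 0, 0, 0, 0, 2.2, -2.4, 0, 0, 0, 0, 0, 2.2, -2.4, 0, 0, 0, 0, 0, 2.2, -2.4, 0, 0, 0, 0, 0, 2.2, -2.4, 0, 0, 0, 0, 0, 2.2, -2.4, 0, 0, 0, 0, 0, 2.2, -2.4, 0, 0, 0, 0, 0, 2.2, -2.4, 0, 0, 0, 0, 0, 2.2, -2.4, 0, 0, 0, 0, 0, 2.2, -2.4, 0, 0, 0, 0, 0, 2.2, -2.4, 0, 0, 0, 0, 0, 2.2, -2.4, 0, 0, 0, 0, 0, 2.2, -2.4, 0, 0, 0, 0, 0, 2.2, -2.4, 0, 0, 0, 0, 0, 2.2, -2.4, 0, 0, 0, 0, 0, 2.2, -2.4, 0, 0, 0, 0, 0, 2.2, -2.4, 0, 0, 0, 0, 0, 1.1, -1.2, 0, 0, 0], "squeeze": 20}}

```text
t: 1.77
tool_pos: [0.4516, 0.0012, 0.2563]
tool_rot: [2.153, 1.57, 0.965]
ft_force: [0.2, 0.3, -0.5]
grip_width: 0.0001
```

```bash
python3 -c "
from h import *
print(shift([.4814,.0706,.15]).round(3))"
```

```text
t 1.7667 pos [0.4516 0.0012 0.2563] F [ 0.18  0.28 -0.48] grip 0.0001
tool-frame shift cm [10.64  5.34 -5.32]
[[ 0.     0.928  0.373]
 [ 0.001  0.373 -0.928]
 [-1.     0.001 -0.   ]]
```

{"op": "carry_out", "data": {"steps": [0, 0, 1.34, -1.33, 0, 0, 0, 0, 0, 2, -2, 0, 0, 0, 0, 0, 2, -1.99, 0, 0, 0, 0, 2.6, 0, 0, 0, 0, 0, 0, 3.0, 0, 0, 0, 0, 0, 0, 3.0, 0, 0, 0, 0, 0, 0, 2.0, 0, 0, 0, 0, 0, 0, 0, 0, 0, 0, 0, 0, 0, 0, 0, 0, 0, 0, 0]}}

```text
t: 2.52
tool_pos: [0.4799, 0.0677, 0.1496]
tool_rot: [-1.841, 1.568, -3.031]
ft_force: [0.3, -0.5, 0.1]
grip_width: -0.0004
```

Run:
```python
from h import *
shift([.4814,.0706,.124])
a=r.camera("wrist");b=r.camera("scene")
b=cv2.resize(b[150:260,230:380],(560,411));cv2.imwrite("pics/w2.png",cv2.resize(np.vstack([a,b])[:,:,::-1],(400,593)))
```

```text
t 2.5167 pos [0.4799 0.0677 0.1496] F [ 0.29 -0.52  0.12] grip -0.0004
tool-frame shift cm [ 2.56  0.25 -0.22]
```

View pics/w2.png

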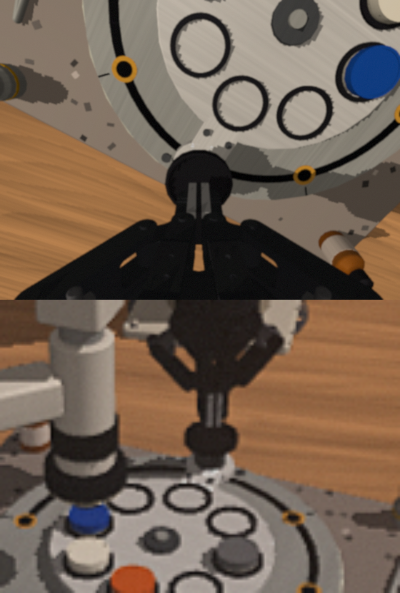

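Wrist view: the fingertips at (200,190) sit over the button (200,180), and the scene crop agrees. I'll correct by 3 mm and press.

{"op": "carry_out", "data": {"steps": [0, 0, 0.25, -0.22, 0, 0, 0, 0, 0.5, 0, 0, 0, 0, 0, 0, 0.5, 0, 0, 0, 0, 0, 0, 0.5, 0, 0, 0, 0, 0, 0, 0.5, 0, 0, 0, 0, 0, 0, 0.3, 0, 0, 0, 0, 0, 0, 0.2, 0, 0, 0, 0, 0, 0, 0, 0, 0, 0, 0, 0, 0, 0, 0, 0, 0, 0, 0]}}

```text
t: 3.37
tool_pos: [0.4825, 0.0707, 0.1254]
tool_rot: [1.442, 1.57, 0.252]
ft_force: [-1.0, 0.3, 6.6]
grip_width: 0.0001
```

Run:
```python
from h import *
shift([.4814,.0706,.124])
```

```text
t 3.3667 pos [0.4825 0.0707 0.1254] F [-1.04  0.31  6.62] grip 0.0001
tool-frame shift cm [ 0.14 -0.1  -0.03]
```

{"op": "carry_out", "data": {"steps": [0, 0.1, 0, 0, 0, 0, 0, 0, 0.1, 0, 0, 0, 0, 0, 0, 0, 0, 0, 0, 0, 0, 0, 0, 0, 0, 0, 0, 0]}}

```text
t: 3.7
tool_pos: [0.4825, 0.0708, 0.124]
tool_rot: [1.528, 1.57, 0.338]
ft_force: [-2.4, 0.9, 13.1]
grip_width: 0.0001
```

The jump to 13 N shows the plunger is on its stop. Next I swing halfway, turning the tool along with the carousel.

{"op": "carry_out", "data": {"steps": [0, 0, 0.24, -0.372, 0.0327, 0, 0, 0, 0, 0.24, -0.372, 0.0327, 0, 0, 0, 0, 0.476, -0.745, 0.0655, 0, 0, 0, 0, 0.476, -0.745, 0.0655, 0, 0, 0, 0, 0.476, -0.745, 0.0655, 0, 0, 0, 0, 0.476, -0.745, 0.0655, 0, 0, 0, 0, 0.476, -0.745, 0.0655, 0, 0, 0, 0, 0, 0, 0, 0, 0]}}

```text
t: 4.37
tool_pos: [0.5026, 0.1214, 0.1241]
tool_rot: [1.858, 1.567, 0.272]
ft_force: [1.4, -0.5, 6.4]
grip_width: -0.0
```

Run:
```python
from h import *
p=shift([.5352,.1588,.124]);s=r.get_state();d=s["tool_pos"][:2]-[.6148,.0498]
print(np.linalg.norm(d),np.arctan2(d[1],d[0])-2.9867,s["joint_positions"].round(2))
t=r.camera("top")[135:275,170:360];w=r.camera("wrist")
cv2.imwrite("pics/v3.png",np.vstack([cv2.resize(t,(400,295),interpolation=2),cv2.resize(w,(400,300))])[:,:,::-1])
```

```text
t 4.3667 pos [0.5026 0.1214 0.1241] F [ 1.42 -0.47  6.44] grip -0.0
tool-frame shift cm [ 0.02  3.2  -3.79]
0.13312527016065984 -0.41314054255385635 [0.21 0.47 1.95 0.   0.72 1.8 ]
```

View pics/v3.png

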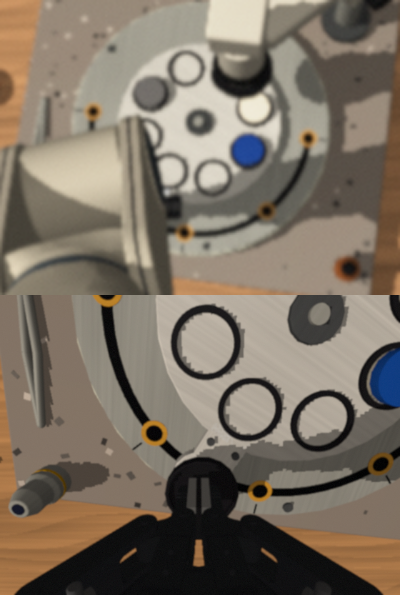

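The top view shows white now left of the lens and blue further along. The wrist view shows the plunger midway, with the target hole at (153,433), so the carousel follows. On to the hole.

{"op": "carry_out", "data": {"steps": [0, 0.05, 0.432, -0.71, 0.062, 0, 0, 0, 0, 0.432, -0.71, 0.062, 0, 0, 0, 0, 0.432, -0.71, 0.062, 0, 0, 0, 0, 0.432, -0.71, 0.062, 0, 0, 0, 0, 0.432, -0.71, 0.062, 0, 0, 0, 0, 0.216, -0.355, 0.031, 0, 0, 0, 0, 0.216, -0.355, 0.031, 0, 0, 0, 0, 0, 0, 0, 0, 0, 0, 0, 0, 0, 0, 0, 0, 0]}}

```text
schema error: expected a multiple of 7 numbers
```

Run:
```python
from h import *
p=shift([.5352,.1588,.124]);s=r.get_state();d=s["tool_pos"][:2]-[.6148,.0498]
print(np.linalg.norm(d),np.arctan2(d[1],d[0])-2.9867)
t=r.camera("scene")[190:290,220:360];w=r.camera("wrist")
cv2.imwrite("pics/v4.png",np.vstack([cv2.resize(t,(400,286),interpolation=2),cv2.resize(w,(400,300))])[:,:,::-1])
np.save("w4.npy",w)
```

```text
t 4.4667 pos [0.5021 0.1207 0.124 ] F [ 1.08 -0.42  8.45] grip -0.0002
tool-frame shift cm [ 0.02  3.26 -3.85]
0.13311972339520237 -0.40685686217374073
```

View pics/v4.png

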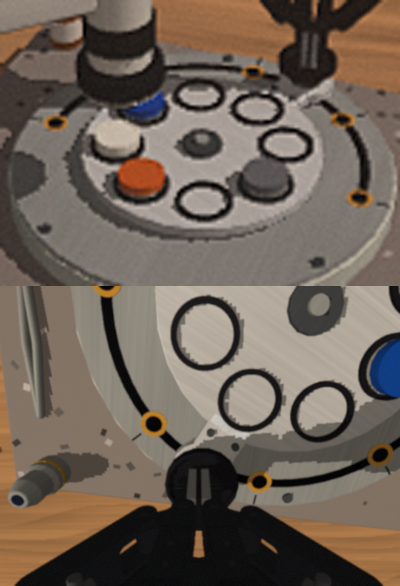

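That call was refused for a wrong number count, so nothing moved. The pictures still show the midway state, with orange moving into white's old place, which is the right direction. I'll resend.

{"op": "carry_out", "data": {"steps": [0, 0.05, 0.437, -0.718, 0.062, 0, 0, 0, 0, 0.437, -0.718, 0.062, 0, 0, 0, 0, 0.437, -0.718, 0.062, 0, 0, 0, 0, 0.437, -0.718, 0.062, 0, 0, 0, 0, 0.437, -0.718, 0.062, 0, 0, 0, 0, 0.218, -0.359, 0.031, 0, 0, 0, 0, 0.218, -0.359, 0.031, 0, 0, 0, 0, 0, 0, 0, 0, 0, 0, 0, 0, 0, 0, 0, 0]}}

```text
t: 5.32
tool_pos: [0.536, 0.1578, 0.124]
tool_rot: [1.967, 1.566, 0.013]
ft_force: [3.5, -4.7, 9.6]
grip_width: -0.0003
```

Run:
```python
from h import *
p=shift([.5352,.1588,.124]);s=r.get_state();d=s["tool_pos"][:2]-[.6148,.0498]
print(np.linalg.norm(d),np.arctan2(d[1],d[0])-2.9867)
t=r.camera("scene")[190:290,220:360];w=r.camera("wrist")
cv2.imwrite("pics/v5.png",np.vstack([cv2.resize(t,(400,286),interpolation=2),cv2.resize(w,(400,300))])[:,:,::-1])
# expected wrist pixels of nests if exactly at -45deg
i=r.camera_info("wrist");P=np.linalg.inv(i["pose"])
n=np.array([[.6148+.07*np.cos(2.9867+k*np.pi/4),.0498+.07*np.sin(2.9867+k*np.pi/4),.083] for k in range(8)])
q,_=cv2.projectPoints(n,cv2.Rodrigues(P[:3,:3])[0],P[:3,3],np.array(i["camera_matrix"]),np.array(i["dist"]))
print((q[:,0]*[400/560,300/420]+[0,286]).round(0))
```

```text
t 5.3167 pos [0.536  0.1578 0.124 ] F [ 3.55 -4.73  9.6 ] grip -0.0003
tool-frame shift cm [ 0.   -0.11 -0.06]
0.13369902269277917 -0.7858376630412032
[[321. 413.]
 [393. 368.]
 [429. 277.]
 [396. 185.]
 [303. 162.]
 [219. 232.]
 [203. 332.]
 [248. 400.]]
```

View pics/v5.png

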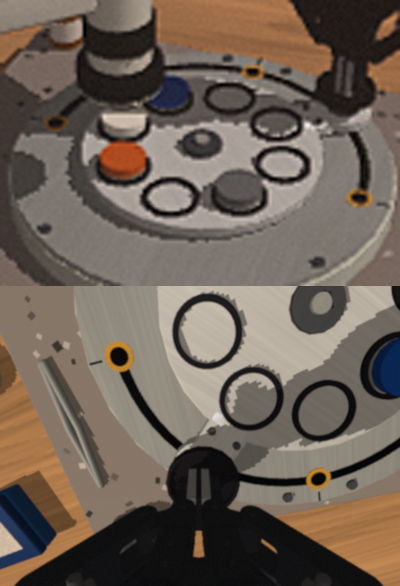

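Run:
```python
from h import *
i=r.camera_info("wrist");P=np.linalg.inv(i["pose"])
def pr(R,k,z):
    a=2.9867+np.array(k)*np.pi/4;n=np.c_[.6148+R*np.cos(a),.0498+R*np.sin(a),a*0+z]
    q,_=cv2.projectPoints(n,cv2.Rodrigues(P[:3,:3])[0],P[:3,3],np.array(i["camera_matrix"]),np.array(i["dist"]))
    return (q[:,0]*[400/560,300/420]+[0,286]).round(1)
print("holes",pr(.135,[-2,0],.066),"btn",pr(.135,[-1],.103),"nest+2deg",pr(.07,np.array([6,7,0])+2/45,.083))
```

```text
holes [[115.9 356.6]
 [315.5 478.9]] btn [[198.3 484.8]] nest+2deg [[204.3 336.3]
 [250.6 402. ]
 [324.5 411.7]]
```

The holes and nests agree with the turned pose to about 1 mm, within the 4 mm of self-centring. I let the plunger rise slowly.

{"op": "carry_out", "data": {"steps": [0, -0.1, 0, 0, 0, 0, 0, 0, -0.1, 0, 0, 0, 0, 0, 0, -0.2, 0, 0, 0, 0, 0, 0, -0.2, 0, 0, 0, 0, 0, 0, -0.2, 0, 0, 0, 0, 0, 0, -0.3, 0, 0, 0, 0, 0, 0, -0.5, 0, 0, 0, 0, 0, 0, -1, 0, 0, 0, 0, 0, 0, -2, 0, 0, 0, 0, 0, 0, -2, 0, 0, 0, 0, 0, 0, -3, 0, 0, 0, 0, 0, 0, -3, 0, 0, 0, 0, 0, 0, 0, 0, 0, 0, 0, 0, 0, 0, 0, 0, 0, 0, 0]}}

```text
t: 6.58
tool_pos: [0.534, 0.1583, 0.251]
tool_rot: [2.253, 1.567, 0.298]
ft_force: [-0.3, -0.7, -0.6]
grip_width: 0.0001
```

Run:
```python
from h import *
p=shift([.40,.2588,.25])
i=r.camera_info("wrist");P=np.linalg.inv(i["pose"])
def pr(R,k,z):
    a=2.9867+np.array(k)*np.pi/4;n=np.c_[.6148+R*np.cos(a),.0498+R*np.sin(a),a*0+z]
    q,_=cv2.projectPoints(n,cv2.Rodrigues(P[:3,:3])[0],P[:3,3],np.array(i["camera_matrix"]),np.array(i["dist"]))
    return (q[:,0]*[400/560,300/420]+[0,286]).round(1)
print("holes",pr(.135,[-2,0],.066),"btn rim up",pr(.135,[-1],.113),"down",pr(.135,[-1],.1045),"nests",pr(.07,[6,7,0],.083))
t=r.camera("scene")[190:290,220:360];w=r.camera("wrist")
cv2.imwrite("pics/v6.png",np.vstack([cv2.resize(t,(400,286),interpolation=2),cv2.resize(w,(400,300))])[:,:,::-1])
```

```text
t 6.5833 pos [0.534  0.1583 0.251 ] F [-0.33 -0.69 -0.65] grip 0.0001
tool-frame shift cm [  0.06 -16.19  -4.3 ]
holes [[150.3 354. ]
 [271.8 430.7]] btn rim up [[198.4 429.6]] down [[198.4 427.4]] nests [[201.2 340.5]
 [226.7 378.9]
 [269.3 386.2]]
```

View pics/v6.png

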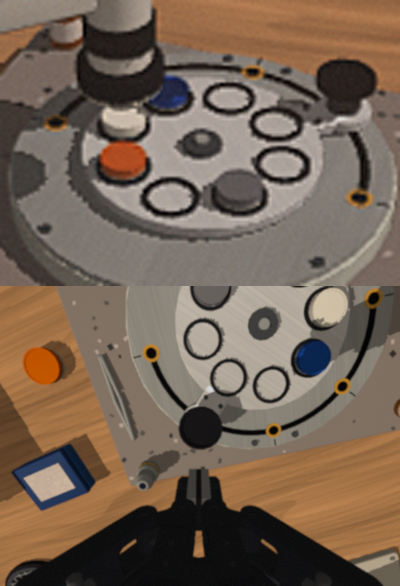

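The plunger looks sprung up, with its stem visible at (346,100). I'll move clear and check its height numerically.

{"op": "carry_out", "data": {"steps": [0, 0, -2, -0.5, 0, 0, 0, 0, 0, -2.5, -0.5, 0, 0, 0, 0, 0, -2.5, -0.5, 0, 0, 0, 0, 0, -2.5, -0.5, 0, 0, 0, 0, 0, -2, -0.5, 0, 0, 0, 0, 0, -1, -0.5, 0, 0, 0, 0, 0, 0, 0, 0, 0, 0, 0, 0, 0, 0, 0, 0, 0]}}

```text
t: 7.35
tool_pos: [0.4287, 0.2328, 0.2483]
tool_rot: [-0.421, 1.57, -2.374]
ft_force: [0.0, 1.0, -0.3]
grip_width: -0.0003
```

Run:
```python
from h import *
shift([.5,.1,.25])
def pj(n,p):
    i=r.camera_info(n);P=np.linalg.inv(i["pose"])
    return cv2.projectPoints(np.array([p],float),cv2.Rodrigues(P[:3,:3])[0],P[:3,3],np.array(i["camera_matrix"]),np.array(i["dist"]))[0][0,0]
c=lambda p,o,f:((np.array(p)-o+.5)*f-.5).round(1)
for z in (.113,.1045): print("btn scene",z,c(pj("scene",(.5352,.1588,z)),[310,190],8))
a=2.9867+3*np.pi/4
print("orange lid expect",c(pj("scene",(.6148+.07*np.cos(a),.0498+.07*np.sin(a),.094)),[240,220],8),"lid grey k=5")
s=r.camera("scene")
A=cv2.resize(s[190:250,310:360],None,fx=8,fy=8,interpolation=2);B=cv2.resize(s[220:280,240:290],None,fx=8,fy=8,interpolation=2)
cv2.imwrite("pics/v7.png",np.hstack([A,B])[:,:,::-1])
```

```text
t 7.35 pos [0.4287 0.2328 0.2483] F [ 0.03  1.01 -0.31] grip -0.0003
tool-frame shift cm [-0.17 11.57  9.65]
btn scene 0.113 [262.  217.2]
btn scene 0.1045 [259.7 239.9]
orange lid expect [193.6 196. ] lid grey k=5
```

View pics/v7.png

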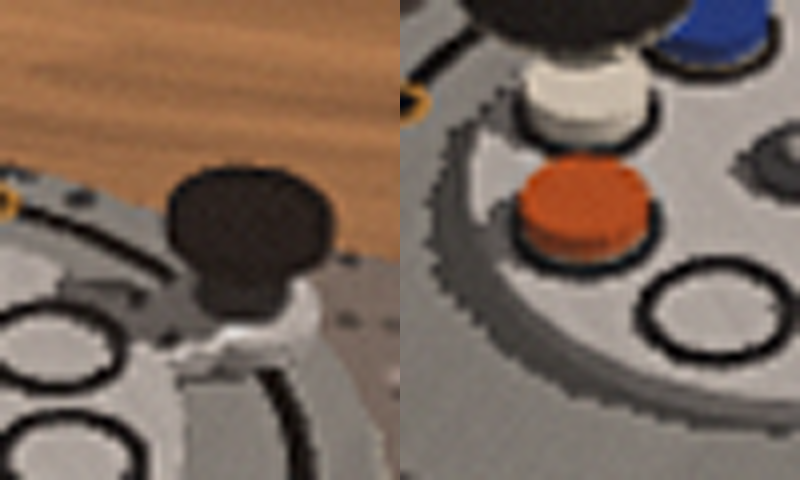

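The button rim centre at (250,215) matches the fully-up prediction in height (217 up, 240 held down). The orange lid at (185,195) is within about 1 px of its expected spot (194,196), flat in its nest. I'm handing in.

```bash
python3 -c "
from station import r
print(r.close_job())"
```

```text
the job is handed in; nothing more can be done
None
```

The orange dish is under the lens, and I've handed in the job; no verdict was reported. With the shut fingertips I pressed the plunger to its stop (13 N). I then swung the carousel 45° clockwise from above, let the plunger rise into the next hole, and moved clear at about 7.4 s on the robot's clock.

- **Plunger:** the last scene picture shows the button's height matching the fully-up position (row 215, against 217 predicted for up and 240 for held down).
- **Orange dish:** it stands flat in its nest about 1 px (2.5 mm) to one side of its predicted spot under the lens. The button is off the same way by about 1.5 px (4 mm), so I put both down to camera calibration, which I did not confirm separately.
- **Rest of the bench:** the other dishes and bench items I could see in the pictures looked in place, and the force on the tool at the end was about 1 N, with the arm clear of everything.
- **Refused call:** one move call was refused for a wrong number count; nothing moved, and I resent it.

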